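# Flow check at half gate

## Task

Set the bench extraction box up for its flow check: with its gate still shut, press the three keys on the control box fully down one at a time, each let up before the next, first the long bar key, then the round one, then the square one. Then slide the sprung gate on the extraction box open to half its travel, where its pointer meets the longest mark, and keep holding it there against its spring: the program finishes while the robot is still holding the gate half open. Do not disturb the loose housing and clamp blocks nearby.

Things in the scene. Friction and masses are not known exactly. Their poses are not given: they have to be found in the camera images.
- extraction_box: Low grey steel box, 120 (x) x 225 (y) x 50 mm, fixed to the bench, with a grilled port in its top under a sliding aluminium gate. Origin: centre of its underside; z up. The gate opens along the box's +y (towards the two dark spring barrels, which stand on the top at y = +39 to +105 mm, up to 20 mm above it). Two guide rails along y, up to 11 mm above the top, stand 35 to 47 mm either side of the middle line. A dark hose stub sticks out of the +x side.
- gate (a joint): Travel of the sprung gate in m along the box's +y: 0 shut, 0.030 half, 0.060 fully open (end stop). Springs push it shut: 2 N when shut, 8 N at half, 14 N fully open; it slides shut by itself when released.
- gate_tab (a point): Grip point on the upright aluminium tab in the middle of the gate: 16 mm below the tab's top, 24 mm above the gate plate (76 x 74 mm, its top 56 mm above the bench), 80 mm above the bench. The tab is 12 mm thick along the sliding direction (y), 32 mm wide (x), 40 mm tall above the plate (its lowest 5 mm are a foot 20 mm thick). Axes as the box's. It moves with the gate.
- half_mark (a point): The longest of three dark marks on the box top, beside the guide rail on its -x side. The marks show shut, half (this one) and fully open; a small dark pointer on the gate, level with the middle of the tab, points at this one when the gate is at half travel. Axes as the box's.
- control_box: Grey control box, 166 (x) x 70 (y) x 26 mm, fixed to the bench; origin: centre of its underside, z up. On its top, in a row along its x, 52 mm apart, sit three white spring keys in equal aluminium frames 46 mm square whose tops are 31 mm above the bench; which key is at which place changes.
- key_bar_top (a point): Centre of the top face of the long narrow bar key, 36 mm long (its y), 14 mm wide (its x); 40 mm above the bench when up. Axes as the control box's.
- key_bar (a joint): Travel of the long narrow bar key in m: 0 up, 0.006 fully down (takes 5 N; it springs up by itself when let go).
- key_round_top (a point): Centre of the top face of the round key, 28 mm in diameter; 40 mm above the bench when up. Axes as the control box's.
- key_round (a joint): Travel of the round key in m: 0 up, 0.006 fully down (takes 5 N; it springs up by itself when let go).
- key_square_top (a point): Centre of the top face of the square key, 25 x 25 mm; 40 mm above the bench when up. Axes as the control box's.
- key_square (a joint): Travel of the square key in m: 0 up, 0.006 fully down (takes 5 N; it springs up by itself when let go).
- housing: Bystander: loose cast aluminium housing half, 60 x 110 x 28 mm; origin under its centre.
- block_a: Bystander: loose small dark clamp block, 24 x 60 x 29 mm; origin under its centre.
- block_b: Bystander: loose small dark clamp block, 24 x 63 x 28 mm; origin under its centre.

How it is judged:
On the way, in this order (a step that is already met when the one before it is completed fails the run):
1. the long narrow bar key is pressed down, the other two keys up and the gate still shut (value of joint key_bar above 0.004 m and value of joint each of key_round, key_square below 0.0015 m and value of joint gate below 0.004 m), for 0.05 s.
2. the round key is pressed down, the other two keys up and the gate still shut (value of joint key_round above 0.004 m and value of joint each of key_bar, key_square below 0.0015 m and value of joint gate below 0.004 m), for 0.05 s.
3. the square key is pressed down, the other two keys up and the gate still shut (value of joint key_square above 0.004 m and value of joint each of key_bar, key_round below 0.0015 m and value of joint gate below 0.004 m), for 0.05 s.
4. the gate is held by the robot at half travel, all keys up, for one second (value of joint gate between 0.024 and 0.036 m and contact force between any of the fingers, the arm and gate above 2 N and value of joint each of key_bar, key_round, key_square below 0.0015 m), for 1 s.
At the end, for the whole second after the job is handed in: The gate stands at half travel (30 mm, give or take 6 mm), the robot pushing or gripping it with more than 2 N, and all three keys are up (within 1.5 mm), through the last second (all of step 4); the arm keeps its last pose, push and grip.
It fails at once if a loose bystander (housing or clamp block) is shifted by more than 20 mm (distance of any of housing, block_a, block_b from where it was at the start of the episode above 0.02 m).
It fails at once if two keys are pressed down together (value of joint each of key_bar, key_round above 0.003 m or value of joint each of key_bar, key_square above 0.003 m or value of joint each of key_round, key_square above 0.003 m).
It also fails if it takes over 56 s, if anything falls off the work surface, if the arm or the gripper's body presses on something with over 40 N, if the wrist force passes 120 N, or if a joint passes its speed limit or range.

## Robot

A 6-joint arm with a two-finger parallel gripper is mounted at the origin on a cart in front of the work surface, level with it; the furniture and walls round the work are solid. World frame = base frame: x ahead of the robot, y to its left, z up, the work surface at z = 0. Lengths are in m, angles in rad, forces in N, time in s.
With the tool pointing down it reaches from about 0.225 to 0.875 m from the base axis. Payload 3.4 kg.
Tool frame: the origin (TCP) lies at the very end of the fingers, on their centre line; the grasp point (between the pads) lies 19 mm behind it (manip.grasp_offset is the distance from the TCP to the grasp point, in m); x points along the fingers, y is the direction in which the jaws open and shut, and the axes are right-handed (so a half turn about x gives the same grasp; the last joint's range is limited). The gripper opens to 85 mm and grips with 20 to 120 N. Pads are 22 mm wide; open, the fingers measure 114 mm over their backs; the gripper's body (76 mm by 85 mm) begins 54 mm behind the grasp point. The pads swing forward as they close: fully open they stand 13 mm farther back than shut.
Start: joints at [-1.4, 0.276, 1.505, -0, 1.361, -0.121], TCP at [0.165, -0.551, 0.231] pointing down, gripper open.
Joint ranges: [-2.89, 2.89], [-0.75, 2.08], [0.22, 2.7], [-1.18, 4.32], [0.11, 2.71], [-2.7, 2.7]. Speed limits (rad/s): [2.57, 2.57, 3.14, 3.14, 3.14, 3.14].

## Interface

Orientations are given as a unit quaternion [w, x, y, z].
In Python, from rig import manip gives the robot as it stands.
- The arm moves only by the tool step_arm, never from a script. Its argument "increments" is a list of rows, each an object with "grip": the opening, from 0 (shut) to 1 (fully open); "delta_pos": the shift along the world's x, y, z in m, a list of three; "twist": the turn about the world's z in degrees. A call has 1 to 10 rows; each row shifts and turns the commanded pose from where the row before left it; what a row does not reach is not made up. A row lasts 1/12 s, in which the tool goes at most 41.7 mm and 7.16 degrees, less where a joint would pass 70% of its speed; a pose out of reach is approached as far as the arm can. A call with a gripper value outside its range is refused whole. The fingers move at their own pace and stop on an object; "force" is the grip in N (left out, the last holds). Time passes only in rows, so rows that do not move let the fingers close. It gives the time, the measured TCP pose, the force and the opening at its end, in the units of the state.
- manip.get_state(): the state, without advancing time (a new reading comes with each control period).
- manip.get_image(name): name is "scene" or "side" or "wrist"; returns a dict with "img" (420x560x3 uint8, red, green, blue), "fx", "fy", "cx", "cy" (pixels), "D" ([k1, k2, p1, p2, k3] as OpenCV has them; the pictures are not rectified), "rvec" (rotation vector, rad) and "tvec" (3), from world to camera coordinates, as OpenCV has them; the wrist camera has in their place "mount" (4x4, takes a point from camera to tool coordinates, whose origin is the TCP and whose axes are the tool frame's). Camera axes: x right, y down, z forward; pixel columns grow to the right and rows downward; lengths in m; the calibration is good to about 2 mm. A picture is of the moment at which its call begins: read the wrist's pose just before it. There is no depth.
- manip.sign_off(): hands the job in, once; it reports no verdict.
The state is a dict: "clock": time; "qpos": joint angles; "qd": joint speeds; "effort": joint torques, N m; "position": TCP position; "ee_rot": TCP orientation; "contact_force": force on the tool from outside, world axes, zero at the start; "moment": the same for the moment, N m; "width": finger opening in m.
Only numpy, scipy, OpenCV 4.12 (cv2) and the standard library are available. Lean on these libraries where they do the work, as an engineer would, in place of code of your own. Each camera call takes 0.05 s, during which the arm holds its last target. There are 200 camera calls.

## Working session

There is one attempt and no reset: what is moved stays moved. The work goes in short steps, Python scripts to look and compute and a tool call to move; the robot and the scene stay as the last step left them, time stands still between calls to the robot, and variables do not carry over. Pictures are saved under pics/ and viewed, about 8 in all and at most 12, crops included, and the job is handed in when it is done.

Besides the shell and the picture viewer there is one more tool, called after "Emit:" as name(argument=value, ...) on one line, values as JSON. step_arm: Moves the arm, as the interface text tells. Its arguments: {"type":"object","properties":{"increments":{"type":"array"},"force":{"type":"number"}},"required":["increments"]}

```bash
mkdir -p pics; ls
cat > h.py <<'E'
import numpy as np, cv2
from scipy.spatial.transform import Rotation as R
from rig import manip
def shot(n,f=None):
    s=manip.get_state(); d=manip.get_image(n)
    K=np.array([[d["fx"],0,d["cx"]],[0,d["fy"],d["cy"]],[0,0,1.]]); D=np.array(d["D"],float)
    if "mount" in d:
        q=s["ee_rot"]; T=np.eye(4); T[:3,:3]=R.from_quat([q[1],q[2],q[3],q[0]]).as_matrix(); T[:3,3]=s["position"]
        M=T@np.array(d["mount"]); Rc=M[:3,:3]; o=M[:3,3]
    else:
        Rw=cv2.Rodrigues(np.array(d["rvec"],float))[0]; Rc=Rw.T; o=-Rc@np.array(d["tvec"],float).ravel()
    if f: cv2.imwrite("pics/"+f,d["img"][:,:,::-1])
    return dict(img=d["img"],K=K,D=D,R=Rc,o=o)
def ray(c,uv,z):
    p=cv2.undistortPoints(np.array(uv,float).reshape(-1,1,2),c["K"],c["D"]).reshape(-1,2)
    v=np.c_[p,np.ones(len(p))]@c["R"].T
    return c["o"]+v*((z-c["o"][2])/v[:,2])[:,None]
def proj(c,P):
    Rw=c["R"].T; return cv2.projectPoints(np.array(P,float).reshape(-1,1,3),cv2.Rodrigues(Rw)[0],-Rw@c["o"],c["K"],c["D"])[0].reshape(-1,2)
E
python3 - <<'E'
from h import *
import pickle
s=manip.get_state(); print(s["clock"],s["position"],s["ee_rot"],s["width"])
o={}
for n in("scene","side","wrist"): o[n]=shot(n,n+"0.png"); print(n,o[n]["o"])
pickle.dump(o,open("o.pkl","wb"))
E
```

```text
pics
0.0 [ 0.16531183 -0.55016288  0.23043744] [-0.10212297 -0.69958473 -0.10343987  0.69960867] 0.08500609274872514
scene [0.14721772 0.54238047 0.75151368]
side [ 0.636644   -0.93964271  0.48390023]
wrist [ 0.23739528 -0.52978337  0.37230284]
```

View pics/scene0.png

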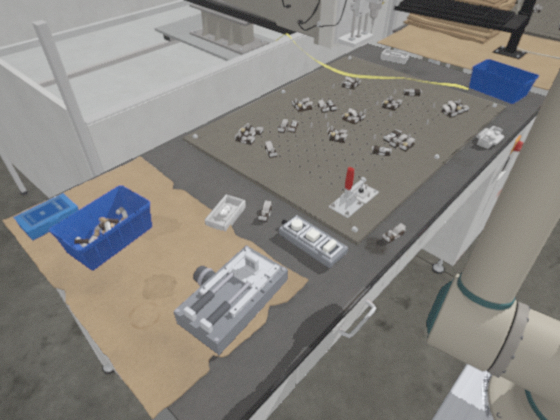

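View pics/side0.png

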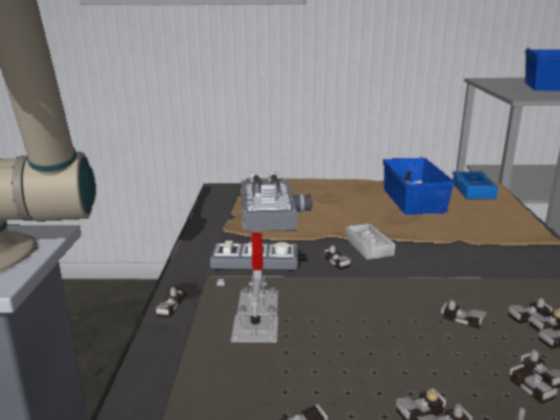

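The scene view shows the extraction box around (232,298), with its barrels at the lower left, and the control box at (312,240). Block_a is near (265,210), block_b near (394,233) and the housing near (226,211). The side view agrees. Next I'll take rough positions and a crop.

Run:
```python
from h import *
import pickle
o=pickle.load(open("o.pkl","rb")); c=o["scene"]
for n,uv,z in [("keys",[(295,224),(311,236),(329,247)],.04),("ctlcorners",[(279,235),(331,263),(346,244),(295,217)],.026),("box",[(177,312),(217,346),(287,270),(240,248)],.05),("blocks/housing",[(265,212),(395,235),(226,213)],.02),("tab",[(245,268)],.08)]:
    print(n,np.round(ray(c,uv,z),3).tolist())
im=c["img"][190:360,160:420]; cv2.imwrite("pics/crop.png",cv2.resize(im,None,fx=3,fy=3,interpolation=cv2.INTER_CUBIC)[:,:,::-1])
```

```text
keys [[0.613, -0.021, 0.04], [0.558, -0.016, 0.04], [0.504, -0.017, 0.04]]
ctlcorners [[0.626, 0.023, 0.026], [0.478, 0.008, 0.026], [0.488, -0.064, 0.026], [0.639, -0.052, 0.026]]
box [[0.614, 0.334, 0.05], [0.5, 0.329, 0.05], [0.525, 0.107, 0.05], [0.647, 0.132, 0.05]]
blocks/housing [[0.713, -0.018, 0.02], [0.42, -0.175, 0.02], [0.785, 0.054, 0.02]]
tab [[0.577, 0.181, 0.08]]
```

View pics/crop.png

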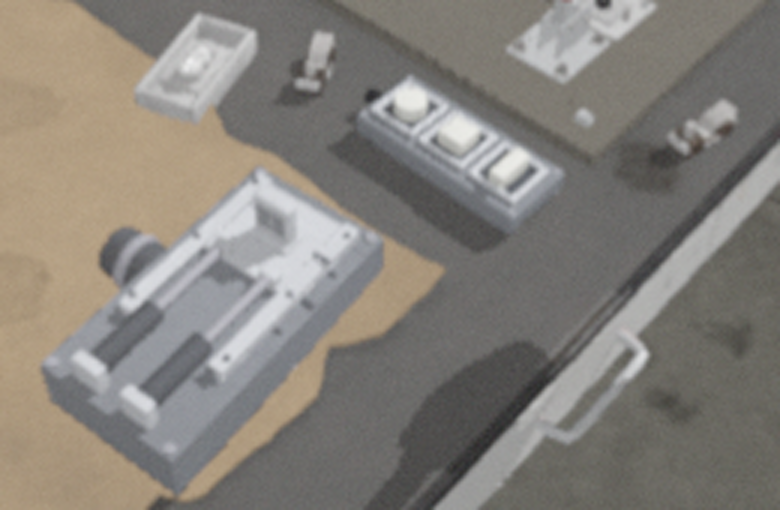

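The crop gives the key order: round is far (x≈0.61), square is in the middle (≈0.56) and bar is near (≈0.50). The tab is near (0.577, 0.18), and both boxes are yawed by about 6°. I'll move to a viewpoint where the wrist camera sees both boxes.

Emit:
step_arm(increments=[{"grip": 0,"delta_pos": [0.0175,0.035,0.0055],"twist": 0},{"grip": 0,"delta_pos": [0.0175,0.035,0.0055],"twist": 0},{"grip": 0,"delta_pos": [0.0175,0.035,0.0055],"twist": 0},{"grip": 0,"delta_pos": [0.0175,0.035,0.0055],"twist": 0},{"grip": 0,"delta_pos": [0.0175,0.035,0.0055],"twist": 0},{"grip": 0,"delta_pos": [0.0175,0.035,0.0055],"twist": 0},{"grip": 0,"delta_pos": [0.0175,0.035,0.0055],"twist": 0},{"grip": 0,"delta_pos": [0.0175,0.035,0.0055],"twist": 0},{"grip": 0,"delta_pos": [0.0175,0.035,0.0055],"twist": 0}], force=40)

```text
clock: 0.9
position: [0.3231, -0.2338, 0.281]
ee_rot: [0.103, 0.7, 0.103, -0.7]
contact_force: [1.1, 0.5, -0.7]
width: 0.0001
```

Emit:
step_arm(increments=[{"grip": 0,"delta_pos": [0.0175,0.035,0.0055],"twist": 0},{"grip": 0,"delta_pos": [0.0175,0.035,0.0055],"twist": 0},{"grip": 0,"delta_pos": [0.0175,0.035,0.0055],"twist": 0},{"grip": 0,"delta_pos": [0.0175,0.035,0.0055],"twist": 0},{"grip": 0,"delta_pos": [0.0175,0.035,0.0055],"twist": 0},{"grip": 0,"delta_pos": [0.0175,0.035,0.0055],"twist": 0},{"grip": 0,"delta_pos": [0.0175,0.035,0.0055],"twist": 0},{"grip": 0,"delta_pos": [0.0175,0.035,0.0055],"twist": 0},{"grip": 0,"delta_pos": [0,0,0],"twist": 0},{"grip": 0,"delta_pos": [0,0,0],"twist": 0}])

```text
clock: 1.73
position: [0.4633, 0.046, 0.3245]
ee_rot: [-0.104, -0.699, -0.104, 0.7]
contact_force: [-0.1, 0.1, 0.5]
width: -0.0004
```

Run:
```python
from h import *
import pickle
s=manip.get_state(); print(s["clock"],s["position"],s["contact_force"],s["width"])
q=s["ee_rot"]; print(R.from_quat([q[1],q[2],q[3],q[0]]).as_matrix().round(3))
c=shot("wrist","w1.png"); pickle.dump(c,open("w1.pkl","wb")); print(c["o"],c["K"][0,0])
print(proj(c,[[.613,-.021,.04],[.504,-.017,.04],[.577,.181,.08]]))
```

```text
1.7333 [0.46326752 0.04597443 0.32451043] [-0.12001204  0.05675838  0.48375698] -0.0003592630290196807
[[-0.001  0.292 -0.956]
 [-0.    -0.956 -0.292]
 [-1.     0.     0.001]]
[0.53530658 0.06702181 0.46621645] 314.44446302506776
[[365.858564    72.84418518]
 [334.53370971 153.63763852]
 [196.34781293  45.76857767]]
```

View pics/w1.png

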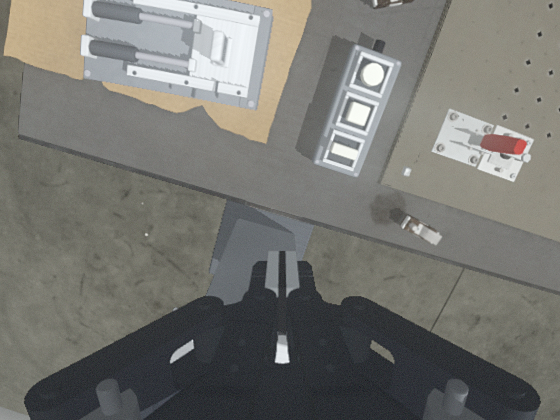

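The wrist view shows the round key at (374,74), the square at (357,113) and the bar at (344,150). The tab's top is near (218,45), and the box's corners are near (88,77), (250,107) and (270,10). I'll get exact positions from colour masks.

Run:
```python
from h import *
import pickle
c=pickle.load(open("w1.pkl","rb")); im=c["img"]
cen={}
for n,(u,v) in dict(round=(374,74),square=(357,113),bar=(344,150)).items():
    r=16; p=im[v-r:v+r,u-r:u+r].astype(int)
    print(n,im[v,u],im[v-17,u])
    m=((p.min(2)>215)).astype(np.uint8)
    k,l,st,ce=cv2.connectedComponentsWithStats(m); i=1+np.argmax(st[1:,4]); uv=ce[i]+[u-r,v-r]
    cen[n]=ray(c,[uv],.04)[0]; print(n,st[i],uv,cen[n].round(4))
d=cen["round"]-cen["bar"]; print("yaw ctl",np.degrees(np.arctan2(d[1],d[0])),np.hypot(*d[:2]))
b=ray(c,[(84,76),(251,107),(270,10)],.05); print(b.round(4)); d=b[0]-b[1]; print("y axis angle-90",np.degrees(np.arctan2(-d[0],d[1])),np.hypot(*d[:2]))
cr=cv2.resize(im[0:130,70:290],None,fx=3.5,fy=3.5,interpolation=cv2.INTER_CUBIC); cv2.imwrite("pics/w1c.png",cr[:,:,::-1])
```

```text
round [249 252 246] [235 240 243]
round [  5   5  21  22 351] [372.91737892  73.88888889] [ 0.6146 -0.0301  0.04  ]
square [248 251 245] [233 237 241]
square [  7   5  22  23 334] [358.43113772 113.5       ] [ 0.5629 -0.0295  0.04  ]
bar [244 248 241] [215 219 222]
bar [  4   9  28  23 278] [345.98201439 151.97482014] [ 0.5107 -0.0311  0.04  ]
yaw ctl 0.5458783506345367 0.10390225529213064
[[0.5073 0.3221 0.05  ]
 [0.5294 0.1062 0.05  ]
 [0.6439 0.1149 0.05  ]]
y axis angle-90 5.8625422916133525 0.217039853375882
```

View pics/w1c.png

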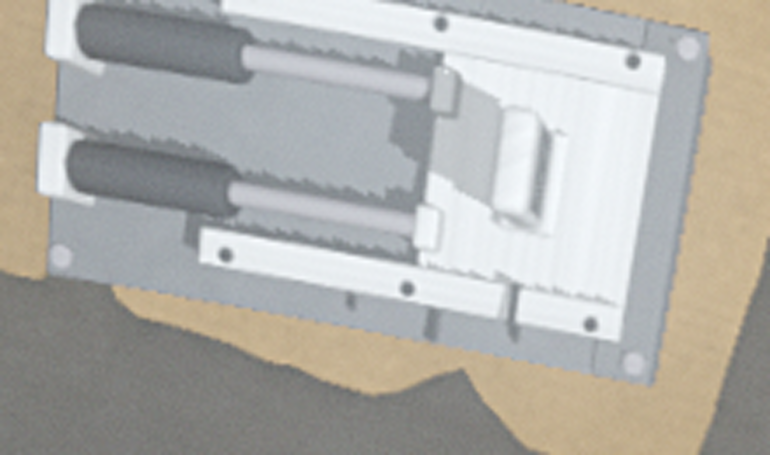

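The crop shows the tab's top face at about (517,165), the marks at (350,300), (432,322) and (513,320), and the pointer on the shut mark. Next I'll compute the tab and marks, plus tool heading offsets.

Run:
```python
from h import *
import pickle
c=pickle.load(open("w1.pkl","rb")); f=lambda L:[(70+u/3.5,v/3.5) for u,v in L]
print("tab top",ray(c,f([(517,165)]),.096)); print("marks",ray(c,f([(350,300),(432,322),(513,325)]),.05))
print("bar",ray(c,[(344,150),(345,151)],.04)); print("rail -x screws",ray(c,f([(226,255),(591,324)]),.061))
print("plate far edge corner",ray(c,f([(663,55),(620,338)]),.061))
```

```text
tab top [[0.58036295 0.15349194 0.096     ]]
marks [[0.52550253 0.21123582 0.05      ]
 [0.52636422 0.18082997 0.05      ]
 [0.53359681 0.15238761 0.05      ]]
bar [[ 0.5124122  -0.0275956   0.04      ]
 [ 0.51155298 -0.0293519   0.04      ]]
rail -x screws [[0.52853022 0.25314378 0.061     ]
 [0.54174289 0.12396064 0.061     ]]
plate far edge corner [[0.63162618 0.1236735  0.061     ]
 [0.54012577 0.11298537 0.061     ]]
```

Emit:
step_arm(increments=[{"grip": 0,"delta_pos": [0.006,-0.0095,-0.032],"twist": -4},{"grip": 0,"delta_pos": [0.006,-0.0095,-0.032],"twist": -4},{"grip": 0,"delta_pos": [0.006,-0.0095,-0.032],"twist": -3},{"grip": 0,"delta_pos": [0.006,-0.0095,-0.032],"twist": 0},{"grip": 0,"delta_pos": [0.006,-0.0095,-0.032],"twist": 0},{"grip": 0,"delta_pos": [0.006,-0.0095,-0.032],"twist": 0},{"grip": 0,"delta_pos": [0.006,-0.0095,-0.032],"twist": 0},{"grip": 0,"delta_pos": [0.006,-0.0095,-0.032],"twist": 0},{"grip": 0,"delta_pos": [0,0,0],"twist": 0},{"grip": 0,"delta_pos": [0,0,0],"twist": 0}])

```text
clock: 2.62
position: [0.5089, -0.0331, 0.0678]
ee_rot: [-0.034, -0.705, -0.034, 0.708]
contact_force: [0.5, -1.0, 0.0]
width: 0.0001
```

Run:
```python
from h import *
s=manip.get_state(); q=s["ee_rot"]; print(s["clock"],s["position"],s["contact_force"],R.from_quat([q[1],q[2],q[3],q[0]]).as_matrix().round(3)[:,2])
c=shot("wrist","w2.png"); c2=shot("scene"); 
print(proj(c,[[.512,-.029,.04],[.6146,-.0301,.04],[.563,-.0295,.04]]))
b=cv2.resize(c2["img"][200:280,270:370],None,fx=4,fy=4); 
cv2.imwrite("pics/w2.png",np.hstack([c["img"][:320,160:560],b])[:,:,::-1])
```

```text
2.6167 [ 0.50888399 -0.03306828  0.06775739] [ 0.49951205 -0.97757375  0.03189647] [-0.995 -0.096  0.005]
[[273.87033821 239.79259485]
 [294.741914    48.43216649]
 [283.31122469 152.15213286]]
```

View pics/w2.png

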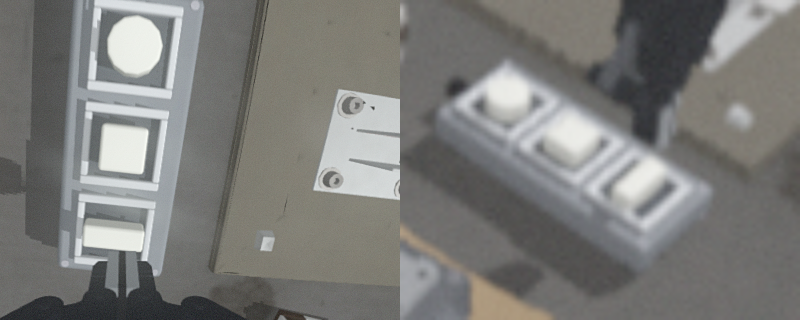

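The bar is at (274,235), the square at (284,148) and the round at (295,45), about 2 mm further in +x than I predicted. The fingers stand just short of the bar. Now I'll press it.

Emit:
step_arm(increments=[{"grip": 0,"delta_pos": [0.005,0.004,0],"twist": 0},{"grip": 0,"delta_pos": [0,0,-0.013],"twist": 0},{"grip": 0,"delta_pos": [0,0,-0.012],"twist": 0},{"grip": 0,"delta_pos": [0,0,-0.004],"twist": 0},{"grip": 0,"delta_pos": [0,0,-0.004],"twist": 0},{"grip": 0,"delta_pos": [0,0,0],"twist": 0},{"grip": 0,"delta_pos": [0,0,0],"twist": 0},{"grip": 0,"delta_pos": [0,0,0],"twist": 0}])

```text
clock: 3.38
position: [0.5164, -0.0273, 0.0368]
ee_rot: [0.035, 0.707, 0.035, -0.706]
contact_force: [-0.3, 2.2, 3.5]
width: 0.0
```

Emit:
step_arm(increments=[{"grip": 0,"delta_pos": [0,0,-0.002],"twist": 0},{"grip": 0,"delta_pos": [0,0,-0.001],"twist": 0},{"grip": 0,"delta_pos": [0,0,0],"twist": 0},{"grip": 0,"delta_pos": [0,0,0],"twist": 0}])

```text
clock: 3.72
position: [0.5166, -0.0275, 0.0339]
ee_rot: [0.035, 0.707, 0.035, -0.706]
contact_force: [-1.7, 2.7, 9.3]
width: 0.0001
```

Emit:
step_arm(increments=[{"grip": 0,"delta_pos": [0,0,0.015],"twist": 0},{"grip": 0,"delta_pos": [0,0,0.01],"twist": 0},{"grip": 0,"delta_pos": [0.025,-0.001,0],"twist": 0},{"grip": 0,"delta_pos": [0.025,-0.001,0],"twist": 0},{"grip": 0,"delta_pos": [0.025,0,0],"twist": 0},{"grip": 0,"delta_pos": [0.025,0,0],"twist": 0},{"grip": 0,"delta_pos": [0,0,-0.01],"twist": 0},{"grip": 0,"delta_pos": [0,0,0],"twist": 0},{"grip": 0,"delta_pos": [0,0,0],"twist": 0}])

```text
clock: 4.47
position: [0.6142, -0.0298, 0.0467]
ee_rot: [-0.035, -0.705, -0.035, 0.708]
contact_force: [-0.5, 1.2, -0.7]
width: 0.0001
```

Emit:
step_arm(increments=[{"grip": 0,"delta_pos": [0.001,0,-0.004],"twist": 0},{"grip": 0,"delta_pos": [0,0,-0.004],"twist": 0},{"grip": 0,"delta_pos": [0,0,-0.004],"twist": 0},{"grip": 0,"delta_pos": [0,0,-0.001],"twist": 0},{"grip": 0,"delta_pos": [0,0,0],"twist": 0},{"grip": 0,"delta_pos": [0,0,0],"twist": 0},{"grip": 0,"delta_pos": [0,0,0],"twist": 0}])

```text
clock: 5.05
position: [0.6163, -0.0298, 0.0352]
ee_rot: [-0.035, -0.706, -0.035, 0.707]
contact_force: [-2.5, -0.2, 3.6]
width: 0.0004
```

Run:
```python
from h import *
s=manip.get_state(); print(s["clock"],s["position"],s["contact_force"])
c=shot("side"); c2=shot("scene"); c3=shot("wrist")
r=lambda i:cv2.resize(i,(400,280),interpolation=cv2.INTER_CUBIC)
cv2.imwrite("pics/p3.png",np.vstack([np.hstack([r(c["img"][230:300,205:305]),r(c2["img"][200:270,270:370])]),np.hstack([r(c3["img"][200:340,180:380]),r(c3["img"])])])[:,:,::-1])
```

```text
5.05 [ 0.6163402  -0.02979283  0.03516617] [-2.48971326 -0.16608222  3.59500423]
```

View pics/p3.png

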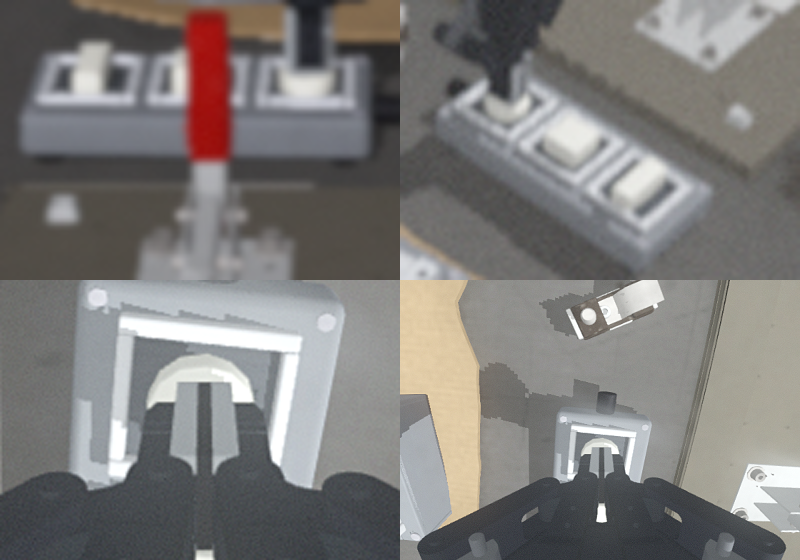

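The fingers are on the round key at about (200,390) in the lower-left crop, and the other two keys are up. I'll press a little further.

Emit:
step_arm(increments=[{"grip": 0,"delta_pos": [0,0,-0.002],"twist": 0},{"grip": 0,"delta_pos": [0,0,0],"twist": 0},{"grip": 0,"delta_pos": [0,0,0],"twist": 0}])

```text
clock: 5.45
position: [0.6165, -0.0298, 0.0339]
ee_rot: [-0.035, -0.706, -0.035, 0.706]
contact_force: [-4.6, 0.4, 11.6]
width: -0.0004
```

Force 11.6 N at z = 0.034, so the round key is on its stop. Next is the square key at (0.565, -0.029).

Emit:
step_arm(increments=[{"grip": 0,"delta_pos": [0,0,0.015],"twist": 0},{"grip": 0,"delta_pos": [0,0,0.01],"twist": 0},{"grip": 0,"delta_pos": [-0.026,0,0],"twist": 0},{"grip": 0,"delta_pos": [-0.026,0,0],"twist": 0},{"grip": 0,"delta_pos": [0,0,-0.01],"twist": 0},{"grip": 0,"delta_pos": [0,0,0],"twist": 0},{"grip": 0,"delta_pos": [0,0,0],"twist": 0}])

```text
clock: 6.03
position: [0.5657, -0.0297, 0.0476]
ee_rot: [0.035, 0.707, 0.035, -0.706]
contact_force: [-0.7, 0.6, -0.2]
width: -0.0
```

Emit:
step_arm(increments=[{"grip": 0,"delta_pos": [0,0,-0.004],"twist": 0},{"grip": 0,"delta_pos": [0,0,-0.004],"twist": 0},{"grip": 0,"delta_pos": [0,0,-0.004],"twist": 0},{"grip": 0,"delta_pos": [0,0,-0.002],"twist": 0},{"grip": 0,"delta_pos": [0,0,0],"twist": 0},{"grip": 0,"delta_pos": [0,0,0],"twist": 0},{"grip": 0,"delta_pos": [0,0,0],"twist": 0}])

```text
clock: 6.62
position: [0.5666, -0.0299, 0.0345]
ee_rot: [0.035, 0.707, 0.035, -0.705]
contact_force: [2.4, 0.5, 5.1]
width: -0.0
```

Emit:
step_arm(increments=[{"grip": 0,"delta_pos": [0,0,-0.002],"twist": 0},{"grip": 0,"delta_pos": [0,0,0],"twist": 0},{"grip": 0,"delta_pos": [0,0,0],"twist": 0}])

```text
clock: 6.87
position: [0.5666, -0.0299, 0.0338]
ee_rot: [0.036, 0.708, 0.035, -0.705]
contact_force: [-0.3, 0.4, 13.5]
width: 0.0002
```

All three keys are pressed. I'll rise and move over the tab with the gripper partly open.

Emit:
step_arm(increments=[{"grip": 0,"delta_pos": [0,0,0.03],"twist": 0},{"grip": 0,"delta_pos": [0,0,0.036],"twist": 0},{"grip": 0.55,"delta_pos": [0,0.027,0.027],"twist": 0},{"grip": 0.55,"delta_pos": [0,0.027,0.027],"twist": 0},{"grip": 0.55,"delta_pos": [0,0.027,0.02],"twist": 0},{"grip": 0.55,"delta_pos": [0,0.027,0.01],"twist": 0},{"grip": 0.55,"delta_pos": [0,0.027,0],"twist": 0},{"grip": 0.55,"delta_pos": [0,0.026,0],"twist": 0},{"grip": 0.55,"delta_pos": [0,0,0],"twist": 0},{"grip": 0.55,"delta_pos": [0,0,0],"twist": 0}])

```text
clock: 7.7
position: [0.5639, 0.1322, 0.181]
ee_rot: [-0.036, -0.705, -0.036, 0.707]
contact_force: [-0.3, -0.3, 0.2]
width: 0.0467
```

Run:
```python
from h import *
import pickle
s=manip.get_state(); print(s["clock"],s["position"],s["width"])
c=shot("wrist","w4.png"); pickle.dump(c,open("w4.pkl","wb")); print(proj(c,[[.580,.155,.096],[.527,.181,.05]]))
```

```text
7.7 [0.5639386  0.132188   0.18099343] 0.046698065985056915
[[252.15179848 191.14561761]
 [224.50792382 231.283946  ]]
```

View pics/w4.png

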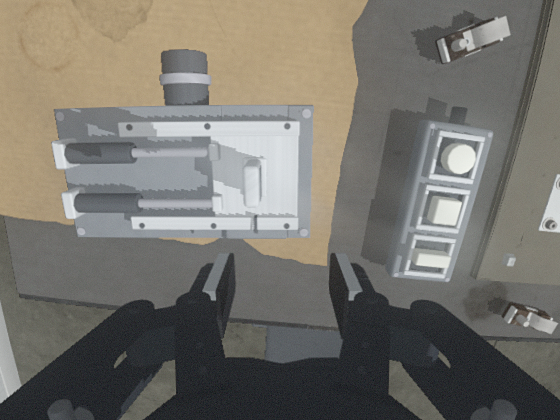

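The tab top is at about (252,183) and the box axes line up with the image. All keys look up, at (458,158), (445,210) and (432,257).

Run:
```python
from h import *
import pickle
c=pickle.load(open("w4.pkl","rb"))
print(ray(c,[(252,183)],.096),ray(c,[(313,108),(310,237),(82,236)],.05))
```

```text
[[0.58615728 0.15557871 0.096     ]] [[0.64432239 0.11337245 0.05      ]
 [0.52948931 0.10109403 0.05      ]
 [0.50730942 0.31864859 0.05      ]]
```

Emit:
step_arm(increments=[{"grip": 0.55,"delta_pos": [0.01,0.012,-0.01],"twist": 0},{"grip": 0.55,"delta_pos": [0.01,0.012,-0.01],"twist": 0},{"grip": 0.55,"delta_pos": [0,0,-0.02],"twist": 0},{"grip": 0.55,"delta_pos": [0,0,-0.02],"twist": 0},{"grip": 0.55,"delta_pos": [0,0,-0.02],"twist": 0},{"grip": 0.55,"delta_pos": [0,0,-0.015],"twist": 0},{"grip": 0.55,"delta_pos": [0,0,-0.01],"twist": 0},{"grip": 0.55,"delta_pos": [0,0,0],"twist": 0},{"grip": 0.55,"delta_pos": [0,0,0],"twist": 0}])

```text
clock: 8.5
position: [0.5848, 0.1543, 0.0764]
ee_rot: [-0.035, -0.706, -0.035, 0.707]
contact_force: [0.9, 0.1, 0.2]
width: 0.047
```

Emit:
step_arm(increments=[{"grip": 0.55,"delta_pos": [0,0,-0.005],"twist": 0},{"grip": 0.55,"delta_pos": [0,0,-0.004],"twist": 0},{"grip": 0.1,"delta_pos": [0,0,0],"twist": 0},{"grip": 0,"delta_pos": [0,0,0],"twist": 0},{"grip": 0,"delta_pos": [0,0,0],"twist": 0},{"grip": 0,"delta_pos": [0,0,0],"twist": 0},{"grip": 0,"delta_pos": [0,0,0],"twist": 0},{"grip": 0,"delta_pos": [0,0,0],"twist": 0}], force=50)

```text
clock: 9.17
position: [0.5848, 0.158, 0.0684]
ee_rot: [0.033, 0.706, 0.037, -0.706]
contact_force: [-0.4, 7.1, 0.4]
width: 0.0112
```

Gripped at 11 mm. Now I'll slide it 30 mm along box +y.

Emit:
step_arm(increments=[{"grip": 0,"delta_pos": [-0.0005,0.005,0],"twist": 0},{"grip": 0,"delta_pos": [-0.0005,0.005,0],"twist": 0},{"grip": 0,"delta_pos": [-0.0005,0.005,0],"twist": 0},{"grip": 0,"delta_pos": [-0.0005,0.005,0],"twist": 0},{"grip": 0,"delta_pos": [-0.0005,0.005,0],"twist": 0},{"grip": 0,"delta_pos": [-0.0005,0.006,0],"twist": 0},{"grip": 0,"delta_pos": [0,0,0],"twist": 0},{"grip": 0,"delta_pos": [0,0,0],"twist": 0},{"grip": 0,"delta_pos": [0,0,0],"twist": 0}])

```text
clock: 9.92
position: [0.5821, 0.1848, 0.0684]
ee_rot: [0.037, 0.706, 0.034, -0.706]
contact_force: [-0.3, -6.8, 4.6]
width: 0.0113
```

Run:
```python
from h import *
s=manip.get_state(); print(s["clock"],s["position"],s["contact_force"],s["width"])
c2=shot("scene"); c3=shot("wrist")
a=cv2.resize(c2["img"][235:355,165:305],(560,480),interpolation=cv2.INTER_CUBIC)
b=cv2.resize(c3["img"][:, :],(240,180)); b=np.vstack([b,np.zeros((300,240,3),np.uint8)])
b[180:360]=cv2.resize(c3["img"][150:330,80:320],(240,180)); 
cv2.imwrite("pics/p5.png",np.hstack([a,b])[:,:,::-1]); cv2.imwrite("pics/w5.png",c3["img"][:,:,::-1])
```

```text
9.9167 [0.58210399 0.18477806 0.06838655] [-0.34778102 -6.84167963  4.64471334] 0.011264890946739476
```

View pics/p5.png

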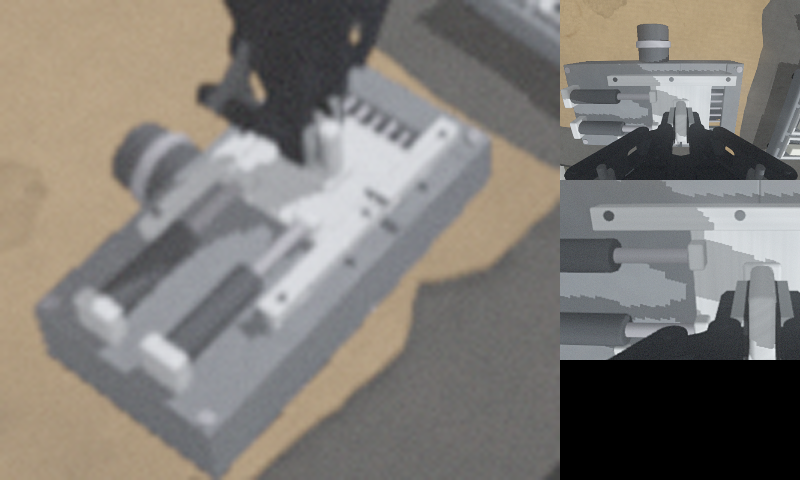

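The wrist view shows the tab gripped, and the scene view shows the port opening. The marks are at crop (422,187), (388,226) and (350,262), with the pointer near (378,195). I'll work out the travel numerically.

Run:
```python
from h import *
c=shot("scene"); f=lambda L:[(165+u/4,235+v/4) for u,v in L]
a=np.radians(5.8); ey=np.array([-np.sin(a),np.cos(a),0])
for n,L,z in[("marks",[(422,187),(388,226),(350,262)],.05),("pointer",[(378,195),(372,190),(384,200)],.062)]: print(n,(ray(c,f(L),z)@ey).round(4))
cr=c["img"][265:310,235:290]; cv2.imwrite("pics/p6.png",cv2.resize(cr,None,fx=12,fy=12,interpolation=cv2.INTER_CUBIC)[:,:,::-1])
```

```text
marks [0.0999 0.1305 0.1596]
pointer [0.125  0.1244 0.1257]
```

View pics/p6.png

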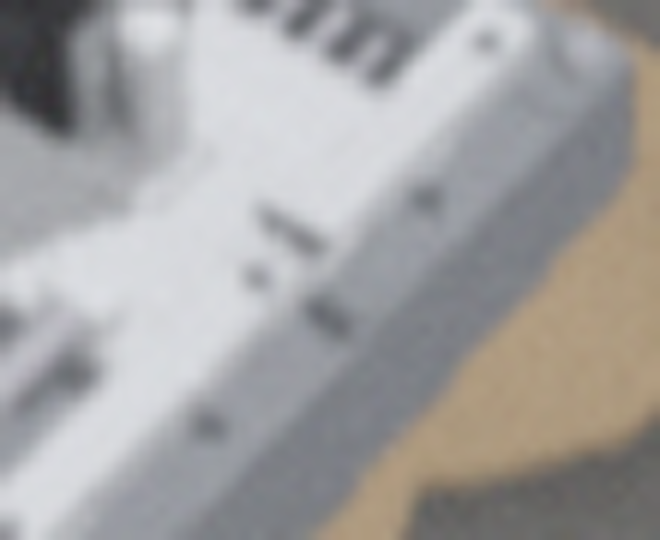

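The pointer (290,232) is about 5 mm short of the longest mark (328,315). TCP travel suggests 3 mm short. I'll advance 4.5 mm and hold.

Emit:
step_arm(increments=[{"grip": 0,"delta_pos": [-0.0005,0.0045,0],"twist": 0},{"grip": 0,"delta_pos": [0,0,0],"twist": 0},{"grip": 0,"delta_pos": [0,0,0],"twist": 0},{"grip": 0,"delta_pos": [0,0,0],"twist": 0},{"grip": 0,"delta_pos": [0,0,0],"twist": 0}])

```text
clock: 10.48
position: [0.5817, 0.1889, 0.0684]
ee_rot: [0.037, 0.706, 0.034, -0.706]
contact_force: [-0.0, -7.6, 4.4]
width: 0.011
```

Run:
```python
from h import *
s=manip.get_state(); print(s["clock"],s["position"],s["contact_force"],s["width"])
c=shot("scene"); cr=c["img"][265:310,235:290]; cv2.imwrite("pics/p7.png",cv2.resize(cr,None,fx=12,fy=12,interpolation=cv2.INTER_CUBIC)[:,:,::-1])
```

```text
10.4833 [0.58168944 0.18887242 0.06842705] [-0.04059998 -7.55888165  4.35816873] 0.011046304058466913
```

View pics/p7.png

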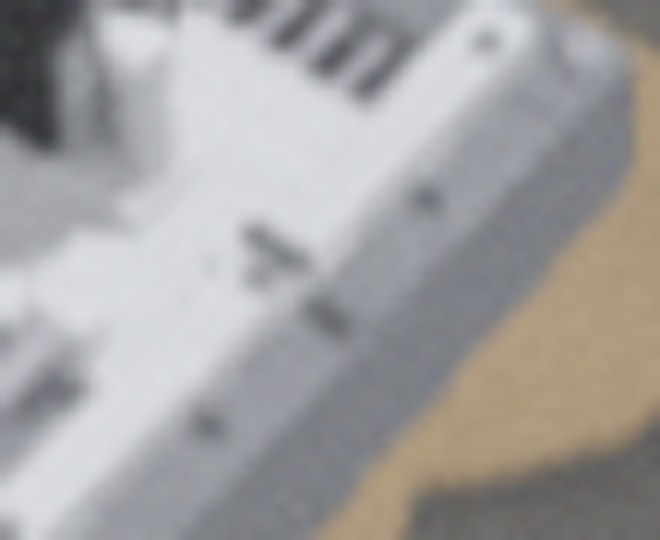

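The pointer (275,248) is now about 1.5 mm short of the mark's line. The force of 7.6 N (8 N expected at half travel) agrees. I'll make one small nudge and then hold for over a second.

Emit:
step_arm(increments=[{"grip": 0,"delta_pos": [0,0.0015,0],"twist": 0},{"grip": 0,"delta_pos": [0,0,0],"twist": 0},{"grip": 0,"delta_pos": [0,0,0],"twist": 0},{"grip": 0,"delta_pos": [0,0,0],"twist": 0},{"grip": 0,"delta_pos": [0,0,0],"twist": 0},{"grip": 0,"delta_pos": [0,0,0],"twist": 0},{"grip": 0,"delta_pos": [0,0,0],"twist": 0},{"grip": 0,"delta_pos": [0,0,0],"twist": 0},{"grip": 0,"delta_pos": [0,0,0],"twist": 0},{"grip": 0,"delta_pos": [0,0,0],"twist": 0}])

```text
clock: 11.37
position: [0.5815, 0.1902, 0.0684]
ee_rot: [0.037, 0.706, 0.034, -0.706]
contact_force: [-1.2, -7.9, 4.5]
width: 0.0111
```

Emit:
step_arm(increments=[{"grip": 0,"delta_pos": [0,0,0],"twist": 0},{"grip": 0,"delta_pos": [0,0,0],"twist": 0},{"grip": 0,"delta_pos": [0,0,0],"twist": 0},{"grip": 0,"delta_pos": [0,0,0],"twist": 0},{"grip": 0,"delta_pos": [0,0,0],"twist": 0},{"grip": 0,"delta_pos": [0,0,0],"twist": 0},{"grip": 0,"delta_pos": [0,0,0],"twist": 0},{"grip": 0,"delta_pos": [0,0,0],"twist": 0}])

```text
clock: 12.03
position: [0.5815, 0.1902, 0.0684]
ee_rot: [0.037, 0.706, 0.034, -0.706]
contact_force: [-1.5, -8.4, 4.6]
width: 0.0113
```

Run:
```python
from h import *
s=manip.get_state(); print(s["clock"],s["position"],s["contact_force"],s["width"])
print(manip.sign_off())
```

```text
12.0333 [0.5815155  0.19020487 0.06839167] [-1.47773946 -8.40420135  4.61137597] 0.011304833857820383
the job is handed in; nothing more can be done
None
```

I pressed the bar, round and square keys one at a time with the gate shut. I then gripped the gate tab, slid the gate to about half travel, and signed off at 12.0 s with the robot still holding it.

- **Keys:** each went down to z ≈ 0.034 m, which is the full 6 mm of travel. The measured forces were 9.3 N on the bar, 11.6 N on the round and 13.5 N on the square. All three looked up in the image taken afterwards.
- **Gate:** the last reading was about 8 N along y against the 8 N expected at half. The tool had moved about 32 mm from the shut grip position, with the grip still at 11 mm. The last picture showed the pointer about 1.5 mm short of the longest mark, so I nudged it 1.5 mm further. I took no picture after that nudge.
- **Disagreement:** before the last two moves, the pointer read about 5 mm short while the tool travel suggested only 3 mm. I took a value between the two, which leaves the gate near 30 mm, give or take 2 mm.
- **Bystanders:** nothing touched the housing or the blocks on the paths I used, but I did not measure them again at the end.

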